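# Click the sample box lid shut all round

### The arm

A 6-joint arm with a two-finger parallel gripper is mounted at the origin on the work surface. World frame = base frame: x ahead of the robot, y to its left, z up, the work surface at z = 0. Lengths are in m, angles in rad, forces in N, time in s.
With the tool pointing down it reaches from about 0.225 to 0.875 m from the base axis. Payload 3.4 kg.
Tool frame: the origin (TCP) lies on the centre line of the jaws, within the pads' length; the fingertips stand 17 mm ahead of it and the grasp point (between the pads) lies 2 mm behind it (nose_length is the distance from the TCP to the fingertips, in m); z points along the fingers, y is the line along which they close (so a half turn about z gives the same grasp; the last joint's range is limited). The gripper opens to 85 mm and grips with 20 to 120 N. Pads are 22 mm wide; open, the fingers measure 114 mm over their backs; the gripper's body (76 mm by 85 mm) begins 54 mm behind the grasp point. The pads swing forward as they close: fully open they stand 13 mm farther back than shut.
Start: joints at [-1.387, 0.276, 1.505, -0, 1.361, -0.121], TCP at [0.173, -0.549, 0.248] pointing down, gripper open.
Joint ranges: [-2.89, 2.89], [-0.75, 2.08], [0.22, 2.7], [-1.18, 4.32], [0.11, 2.71], [-2.7, 2.7]. Speed limits (rad/s): [2.57, 2.57, 3.14, 3.14, 3.14, 3.14].

### API

Orientations are given as a unit quaternion [w, x, y, z].
In Python, from rig import get_state, get_image, sign_off, find_in, place_of, nose_length gives the robot as it stands.
- The arm moves only by the tool apply_moves, never from a script. Its argument "deltas" is one flat list of numbers, 5 for each row, row after row: the finger opening in mm, from 0 to 85.4, then the shift along the tool's x, y, z in mm, then the turn about the tool's z in degrees. A call has 1 to 12 rows; each row is the pose to reach, as a shift and turn from the pose commanded when the call began, along the tool's axes at that moment; what a row does not reach only later rows make up. A row lasts 1/12 s, in which the tool goes at most 41.7 mm and 7.16 degrees, less where a joint would pass 70% of its speed; a pose out of reach is approached as far as the arm can. A call with a gripper value outside its range is refused whole. The fingers move at their own pace and stop on an object; "squeeze" is the grip in N (left out, the last holds). Time passes only in rows, so rows that repeat a pose let the fingers close. It gives the time, the measured TCP pose, the force, the opening and the grip force at its end, in the units of the state.
- get_state(): the state, without advancing time (a new reading comes with each control period).
- get_image(name): name is "scene" or "top" or "wrist"; returns a dict with "frame" (384x512x3 uint8, red, green, blue), "K" (3x3 intrinsics, pixels), "position" and "orientation" of the camera in the world. Camera axes: x right, y down, z forward; pixel columns grow to the right and rows downward; lengths in m; the calibration is good to about 2 mm. A picture is of the moment at which its call begins. There is no depth.
- sign_off(): hands the job in; it is judged then, once.
Trained networks look in a picture, given as the dict that the camera call returned (one of the last four; its "shot" number tells which), for a name from the list of things; names that differ only in an ending like _2 or _b are one class to them, and where a whole thing is asked for, a point or a joint stands for the part that bears it (a point fixed in the world has none). Each returns a list of dicts, best first, with "score" (0 to 1); they miss things now and then, are a little off and sometimes report something else, mostly with a low value. They report only what shows in the picture. A call takes as long as a camera call.
- find_in(query, picture): "point" ([column, row] in pixels, amid what is visible of it).
- place_of(query, picture): "point" ([column, row] in pixels: a listed point, or the origin of a listed thing).
The state is a dict: "clock": time; "qpos": joint angles; "qd": joint speeds; "effort": joint torques, N m; "position": TCP position; "ee_rot": TCP orientation; "contact_force": force on the tool from outside, world axes, zero at the start; "moment": the same for the moment, N m; "width": finger opening in m; "gripper_force": force on a finger pad.
Only numpy, scipy, OpenCV 4.12 (cv2) and the standard library are available. Lean on these libraries where they do the work, as an engineer would, in place of code of your own. Each camera call takes 0.05 s, during which the arm holds its last target. There are 200 camera calls.

### The job

One of the two white-lidded sample boxes on the desk has its lid on, but the rim sections on all four sides still stand up: press each side of the rim down with the fingertips until it clicks shut and lies flush. Press straight down with the box standing where it is: do not grip it, lift it, tip it or shove it along the desk, and leave the other box and everything else on the desk undisturbed.

Things in the scene. Friction and masses are not known exactly. Their poses are not given: they have to be found in the camera images.
- case: the sample box to be closed, loose on the desk, about 0.9 kg: grey plastic body 160 (x) x 130 (y) mm under a white clip-on lid whose rim reaches out to about 170 x 140 mm. Origin at the centre of its underside, z up. The rim is four separate hinged sections, one on each side, between fixed corner squares (28 x 28 mm). All four stand open at first
- lid_middle (a point): centre of the top of that box's lid, 56 mm above the desk. The level middle panel (104 x 74 mm) and corner squares are fixed at this height. Each rim section is hinged along the panel's edge and about 32 mm wide from there outwards, with a small turned-down lip. Open, it slopes up outwards at 17 degrees, its outer edge about 10 mm above the panel; shut, it is flush with panel and corners
- rim_1 (a joint): angle of the rim section on the box's +x (a short side), 72 mm long: 0 standing open, 0.30 rad shut and flush. It springs back if let go before about half way (0.15); pushed past that it snaps shut by itself and stays. It takes about 7 N straight down at the outer edge, about 10 N 20 mm out from the hinge line, more nearer the hinge
- press_1 (a point): point on the top face of the rim section on the box's +x (a short side), at the middle of its length, 20 mm out from its hinge line and 12 mm in from its outer edge; it moves with the section and lies about 62 mm above the desk when open, 56 mm when shut
- rim_2 (a joint): angle of the rim section on the box's +y (a long side), 102 mm long: 0 standing open, 0.30 rad shut and flush. It springs back if let go before about half way (0.15); pushed past that it snaps shut by itself and stays. It takes about 7 N straight down at the outer edge, about 10 N 20 mm out from the hinge line, more nearer the hinge
- press_2 (a point): point on the top face of the rim section on the box's +y (a long side), at the middle of its length, 20 mm out from its hinge line and 12 mm in from its outer edge; it moves with the section and lies about 62 mm above the desk when open, 56 mm when shut
- rim_3 (a joint): angle of the rim section on the box's -x (a short side), 72 mm long: 0 standing open, 0.30 rad shut and flush. It springs back if let go before about half way (0.15); pushed past that it snaps shut by itself and stays. It takes about 7 N straight down at the outer edge, about 10 N 20 mm out from the hinge line, more nearer the hinge
- press_3 (a point): point on the top face of the rim section on the box's -x (a short side), at the middle of its length, 20 mm out from its hinge line and 12 mm in from its outer edge; it moves with the section and lies about 62 mm above the desk when open, 56 mm when shut
- rim_4 (a joint): angle of the rim section on the box's -y (a long side), 102 mm long: 0 standing open, 0.30 rad shut and flush. It springs back if let go before about half way (0.15); pushed past that it snaps shut by itself and stays. It takes about 7 N straight down at the outer edge, about 10 N 20 mm out from the hinge line, more nearer the hinge
- press_4 (a point): point on the top face of the rim section on the box's -y (a long side), at the middle of its length, 20 mm out from its hinge line and 12 mm in from its outer edge; it moves with the section and lies about 62 mm above the desk when open, 56 mm when shut
- shut_case: another sample box just like it, loose, whose lid is already shut all round (all of the rim flush, 56 mm high); origin at the centre of its underside. To be left alone
- calculator: desk calculator, 150 x 78 x 15 mm, lying flat; origin at the centre of its underside. To be left alone
- tape_roll: roll of clear tape lying flat, 60 mm across, 18 mm high; origin at the centre of its underside. To be left alone
- eraser: white eraser, 45 x 20 x 12 mm, lying flat; origin at the centre of its underside. To be left alone
- marker: marker pen lying flat, 135 mm long, 14 mm thick; origin on its underside 45 mm from the end of the barrel, x along the pen. To be left alone
- tea_bottle: upright drink bottle, 60 mm across, 160 mm high; origin at the centre of its underside. To be left alone
- pen_pot: square black pen pot with pens, 70 x 70 mm, 90 mm high, pens up to 140 mm; origin at the centre of its underside. To be left alone
- stapler: stapler, 120 x 32 x 38 mm; origin at the centre of its underside. To be left alone

How it is judged:
By the outcome, as a careful person would: the job done as asked, in the order asked, and still so for the second after the job is handed in, with the robot touching nothing.
It also fails if it takes over 45 s, if anything falls off the work surface, if the arm or the gripper's body presses on something with over 40 N, if the wrist force passes 120 N, or if a joint passes its speed limit or range.

## Working session

There is one attempt and no reset: what is moved stays moved. The work goes in short steps, Python scripts to look and compute and a tool call to move; the robot and the scene stay as the last step left them, time stands still between calls to the robot, and variables do not carry over. Pictures are saved under pics/ and viewed, at most 10 in all, crops included, and the job is handed in when it is done.

Besides the shell and the picture viewer there is one more tool, called after ">>>" as a command line: name --argument value ..., lists and objects as JSON in quotes. apply_moves: Moves the arm, as the interface text tells. Its arguments: {"type":"object","properties":{"deltas":{"type":"array"},"squeeze":{"type":"number"}},"required":["deltas"]}

```bash
mkdir -p pics; cat > h.py <<'E'
import numpy as np, cv2
from scipy.spatial.transform import Rotation as R
from rig import *
def rot(q): return R.from_quat(np.r_[q[1:],q[0]]).as_matrix()
def ray(im,p):
    d=rot(im["orientation"])@np.linalg.inv(im["K"])@np.r_[p,1.]
    return np.array(im["position"]),d
def at_z(im,p,z):
    o,d=ray(im,p); return o+d*(z-o[2])/d[2]
def proj(im,X):
    c=rot(im["orientation"]).T@(np.array(X)-im["position"]); u=im["K"]@c; return u[:2]/u[2]
def tri(obs):
    A=np.zeros((3,3));b=np.zeros(3)
    for im,p in obs:
        o,d=ray(im,p); d=d/np.linalg.norm(d); M=np.eye(3)-np.outer(d,d); A+=M; b+=M@o
    return np.linalg.solve(A,b)
def save(im,n,crop=None,s=1):
    f=im["frame"][:,:,::-1]
    if crop: f=f[crop[1]:crop[3],crop[0]:crop[2]]
    cv2.imwrite("pics/"+n,cv2.resize(f,None,fx=s,fy=s,interpolation=cv2.INTER_CUBIC))
E
python3 - <<'E'
from h import *
s=get_state(); print(s, nose_length if not callable(nose_length) else nose_length())
a=get_image("scene"); b=get_image("top")
save(a,"s0.png");save(b,"t0.png",s=1.5)
for im,n in((a,"scene"),(b,"top")):
    print(n,im["position"],np.round(rot(im["orientation"])[:,2],2))
    for q in["case","lid_middle","shut_case","press_1","press_2","press_3","press_4"]:
        r=place_of(q,im)
        for d in r[:4]: print(q,np.round(d["point"],1),round(d["score"],2),np.round(at_z(im,d["point"],{"c":0,"s":0,"l":.056,"p":.062}[q[0]]),3))
E
```

```text
{'clock': 0.0, 'qpos': array([-1.38701974e+00,  2.76590370e-01,  1.50611747e+00,  1.45392736e-05,
        1.36066619e+00, -1.20993493e-01]), 'qd': array([ 0.00085562,  0.00095317,  0.00035614,  0.00051615, -0.00115809,
        0.0003452 ]), 'effort': array([-1.14263676e-03, -4.16783059e+01, -2.45804644e+01, -3.75878262e-04,
        1.10203150e-02,  5.67238523e-07]), 'position': array([ 0.1724576 , -0.54802698,  0.24744854]), 'ee_rot': array([-8.90473301e-04,  9.88411689e-01,  1.51794397e-01, -2.08506359e-05]), 'contact_force': array([-0.65315881,  0.71925693,  0.27941341]), 'moment': array([ 0.01366144, -0.02745516,  0.03821384]), 'gripper_force': 0.0, 'width': 0.08530271346672047} 0.017
scene [ 1.36080915 -1.0118425   0.96209802] [-0.52  0.65 -0.56]
case [217.9 254.3] 0.97 [ 0.597 -0.218  0.   ]
lid_middle [217.1 239.4] 0.86 [ 0.595 -0.218  0.056]
shut_case [282.4 181.3] 0.83 [ 0.504  0.226 -0.   ]
press_1 [219.6 223.3] 0.82 [ 0.555 -0.163  0.062]
press_1 [241.9 237.1] 0.79 [ 0.648 -0.17   0.062]
press_1 [219.8 248.7] 0.57 [ 0.634 -0.248  0.062]
press_1 [192.1 237.7] 0.48 [ 0.541 -0
[... 920 characters left out ...]

press_1 [305.5 153.5] 0.73 [ 0.651 -0.169  0.062]
press_1 [337.1 190.2] 0.69 [ 0.546 -0.257  0.062]
press_2 [310.1 191.8] 0.85 [ 0.541 -0.18   0.062]
press_2 [334.4 158.9] 0.78 [ 0.635 -0.251  0.062]
press_2 [305.5 153.5] 0.73 [ 0.651 -0.169  0.062]
press_2 [337.1 190.2] 0.69 [ 0.546 -0.257  0.062]
press_3 [310.1 191.8] 0.85 [ 0.541 -0.18   0.062]
press_3 [334.4 158.9] 0.78 [ 0.635 -0.251  0.062]
press_3 [305.5 153.5] 0.73 [ 0.651 -0.169  0.062]
press_3 [337.1 190.2] 0.69 [ 0.546 -0.257  0.062]
press_4 [310.1 191.8] 0.85 [ 0.541 -0.18   0.062]
press_4 [334.4 158.9] 0.78 [ 0.635 -0.251  0.062]
press_4 [305.5 153.5] 0.73 [ 0.651 -0.169  0.062]
press_4 [337.1 190.2] 0.69 [ 0.546 -0.257  0.062]
```

View pics/s0.png

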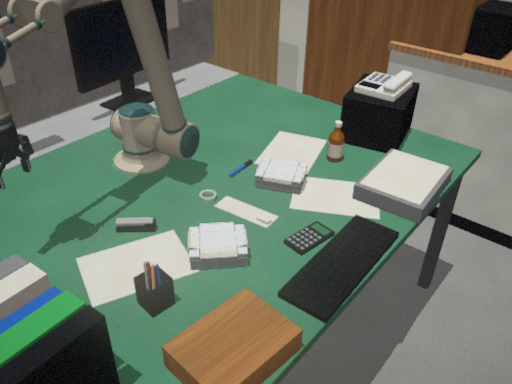

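View pics/t0.png

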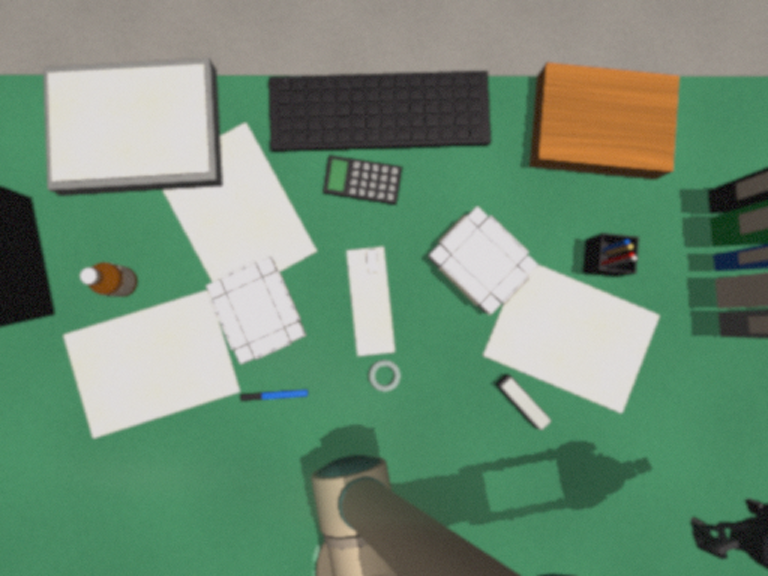

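The open box is at lower right of the top view, at px (322,173) unscaled, with its corner squares showing and its rim raised. The shut one is at (170,206). The pen pot is about (405,170) and the stapler (349,268), both clear of it. The box's x axis is at about 40° yaw. Next I'll bring the wrist camera over it with the fingers closed.

>>> apply_moves --deltas '[0,40,-15,-50,-5,0,80,-32,-50,-10,0,120,-48,-50,-15,0,160,-64,-50,-20,0,200,-80,-50,-22,0,240,-96,-50,-22,0,280,-112,-50,-22,0,320,-128,-50,-22,0,360,-144,-50,-22,0,400,-160,-50,-22,0,430,-176,-50,-22,0,456,-190,-50,-22]'

```text
clock: 1.8
position: [0.5442, -0.2366, 0.2984]
ee_rot: [0.0, 0.941, 0.338, 0.0]
contact_force: [0.6, -0.7, -0.1]
width: -0.0003
gripper_force: 0.0
```

>>> apply_moves --deltas '[0,0,0,0,0,0,0,0,0,0,0,0,0,0,0]'

```text
clock: 2.05
position: [0.5425, -0.238, 0.2981]
ee_rot: [0.0, 0.941, 0.338, -0.001]
contact_force: [-1.0, 0.2, -0.1]
width: 0.0001
gripper_force: 0.0
```

```bash
cat > look.py <<'E'
import sys
from h import *
s=get_state(); print(s["clock"],s["position"],s["ee_rot"],s["contact_force"],s["width"])
a=get_image("wrist"); save(a,sys.argv[1],s=1.5)
print(a["position"],rot(a["orientation"])[:,2])
for q in["case","lid_middle","press_1"]:
    for d in place_of(q,a)[:4]: print(q,np.round(d["point"],1),round(d["score"],2),np.round(at_z(a,d["point"],{"c":0,"s":0,"l":.056,"p":.062}[q[0]]),4))
E
python3 look.py w1.png
```

```text
2.05 [ 0.54250199 -0.23802661  0.29810524] [ 8.58073499e-05  9.41129512e-01  3.38045766e-01 -5.41995325e-04] [-0.98393971  0.22307839 -0.12433549] 6.277282668269687e-05
[ 0.60236377 -0.18766639  0.42339318] [-0.23682397 -0.19544785 -0.95169036]
case [272.4 127.7] 0.78 [ 0.5948 -0.2191  0.    ]
case [154.2  21.9] 0.66 [ 0.5991 -0.0026  0.    ]
lid_middle [270.5 123.6] 0.69 [ 0.5982 -0.2096  0.056 ]
press_1 [267.6  71. ] 0.89 [ 0.6439 -0.1661  0.062 ]
press_1 [231.6 130.9] 0.77 [ 0.5587 -0.1758  0.062 ]
press_1 [275.9 179.9] 0.77 [ 0.5453 -0.2639  0.062 ]
press_1 [313.2 125.9] 0.67 [ 0.6316 -0.2542  0.062 ]
```

View pics/w1.png

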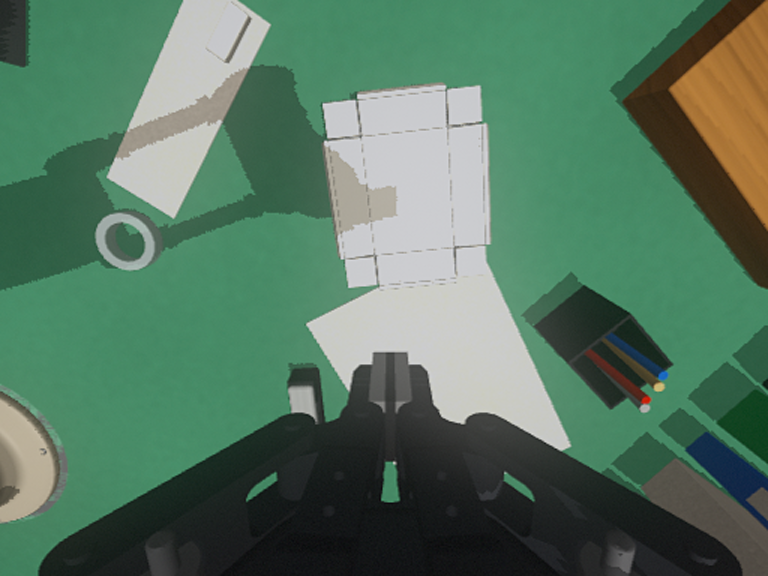

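The wrist view shows the box whole. Its panel corners are at about (360,137), (450,127), (455,248) and (375,258) in the scaled picture, and all four sections are raised. Next I'll fit its pose using all views.

```bash
cat > fit.py <<'E'
from h import *
from scipy.optimize import least_squares
ims=[get_image(n) for n in("wrist","scene","top")]
def pts(p):
    x,y,t,z=p; c,s=np.cos(t),np.sin(t)
    L=np.array([[71,0,6],[0,56,6],[-71,0,6],[0,-56,6],[0,0,0]])/1e3
    return np.c_[x+c*L[:,0]-s*L[:,1], y+s*L[:,0]+c*L[:,1], z+L[:,2]]
p0=np.array([.595,-.215,np.radians(43),.056]); G=pts(p0); obs=[]
for im in ims:
    for q in("press_1","lid_middle"):
        for d in place_of(q,im)[:4]:
            if d["score"]<.4: continue
            P=[proj(im,g) for g in G]; e=[np.linalg.norm(np.array(d["point"])-a) for a in P]
            k=int(np.argmin(e[:4])) if q[0]=="p" else 4
            if e[k]<25: obs.append((im,k,np.array(d["point"])))
for k in range(5):
    o=[(i,p) for i,kk,p in obs if kk==k]
    if len(o)>1: print(k+1,len(o),np.round(tri(o),4))
f=lambda p:np.concatenate([(proj(i,pts(p)[k])-u)/im_s[i["shot"]] for i,k,u in obs])
im_s={im["shot"]:s for im,s in zip(ims,(1.5,1.5,1.5))}
r=least_squares(f,p0,loss="soft_l1"); print(np.round(r.x,4),np.degrees(r.x[2]),np.round(f(r.x).reshape(-1,2)*1.5,1).tolist())
w=ims[0]
C=np.array([at_z(w,np.array(c)/1.5,.056)[:2] for c in((360,137),(450,127),(455,248),(375,258))])
print("corners",np.round(C,4).tolist(),C.mean(0),np.degrees(np.arctan2(*(C[0]+C[1]-C[2]-C[3])[::-1])),np.linalg.norm(np.diff(C,axis=0),axis=1))
print(np.round(pts(r.x),4).tolist())
im=w["frame"].copy()
for g in pts(r.x): cv2.circle(im,tuple(int(round(v)) for v in proj(w,g)),2,(255,0,0),-1)
x,y,t,_=r.x
for u,v in((52,37),(52,-37),(-52,-37),(-52,37)):
    g=[x+(np.cos(t)*u-np.sin(t)*v)/1e3,y+(np.sin(t)*u+np.cos(t)*v)/1e3,.056]; cv2.circle(im,tuple(int(round(v)) for v in proj(w,g)),2,(0,0,255),-1)
w["frame"]=im; save(w,"w1b.png",(170,30,370,210),3)
E
python3 fit.py
```

```text
1 3 [ 0.6429 -0.1665  0.0542]
2 2 [ 0.5526 -0.1774  0.0209]
3 3 [ 0.5452 -0.2619  0.0585]
4 2 [ 0.6314 -0.2586  0.0629]
5 3 [ 0.5949 -0.2128  0.0485]
[ 0.5943 -0.2153  0.7648  0.0503] 43.81976541194698 [[-1.7, 0.5], [-2.6, 4.1], [-1.7, -1.2], [1.2, -0.5], [3.4, 0.2], [1.8, 1.6], [-3.2, 0.6], [2.3, -0.4], [-2.1, -0.4], [-0.5, -3.6], [0.6, -0.3], [0.6, -0.8], [-0.2, 0.2]]
corners [[0.6037, -0.1551], [0.6583, -0.2093], [0.5838, -0.2824], [0.5294, -0.2309]] [ 0.59378283 -0.21942201] 45.04612900254885 [0.07696372 0.10442116 0.07494586]
[[0.6455, -0.1662, 0.0563], [0.5555, -0.1749, 0.0563], [0.543, -0.2645, 0.0563], [0.633, -0.2557, 0.0563], [0.5943, -0.2153, 0.0503]]
```

View pics/w1b.png

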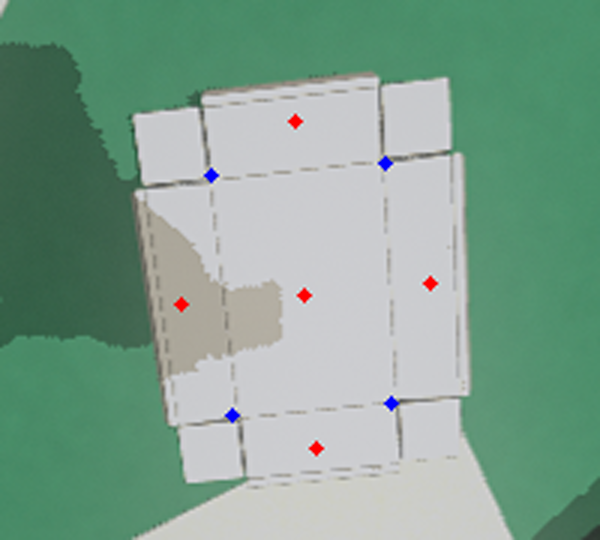

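>>> apply_moves --deltas '[0,30,3,0,-5,0,60,6,20,-5,0,95,9,40,-5,0,126,10.5,70,-5,0,126,10.5,100,-5,0,126,10.5,135,-5,0,126,10.5,165,-5,0,126,10.5,190,-5,0,126,10.5,198,-5,0,126,10.5,198,-5,0,126,10.5,198,-5]'

```text
clock: 3.62
position: [0.6473, -0.1664, 0.101]
ee_rot: [0.0, 0.926, 0.378, 0.0]
contact_force: [0.4, -1.0, 0.4]
width: -0.0001
gripper_force: 0.0
```

```bash
python3 - <<'E'
from h import *
s=get_state();print(s["position"],s["contact_force"],np.degrees(2*np.arctan2(s["ee_rot"][2],s["ee_rot"][1])))
a=get_image("wrist");b=get_image("scene");p=[.594,-.2178];c,q=np.cos(np.radians(44.7)),np.sin(np.radians(44.7))
d=s["position"][:2]-p;print("box frame",d@[c,q],d@[-q,c])
S=b["frame"][200:280,165:265,::-1];S=cv2.resize(S,(500,400));W=cv2.resize(a["frame"][:,:,::-1],(300,400),interpolation=3) if 0 else cv2.resize(a["frame"][100:,100:420,::-1],(300,266))
W=cv2.copyMakeBorder(W,0,134,0,0,0);cv2.imwrite("pics/c1.png",np.hstack([S,W]))
E
```

```text
[ 0.64730316 -0.16635985  0.10098479] [ 0.35839245 -0.98781199  0.39667143] 44.464053093885134
box frame 0.07407059004980551 -0.0009295297083763952
```

View pics/c1.png

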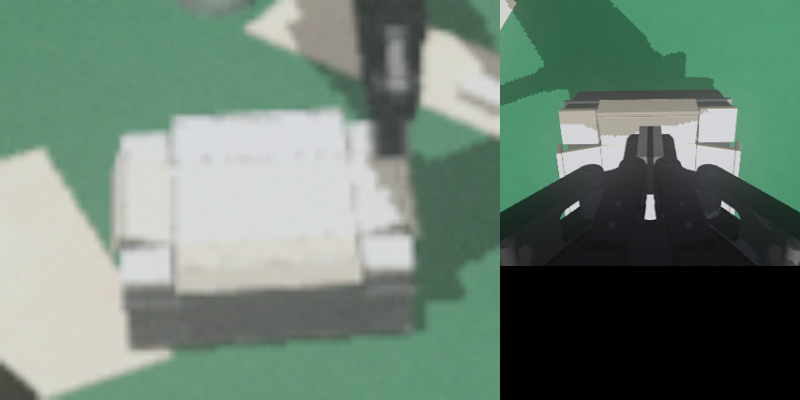

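The closed fingertips are centred over the +x section, about 18 mm above its outer edge. Pressing it now, in small steps.

>>> apply_moves --deltas '[0,0,0,8,0,0,0,0,14,0,0,0,0,18,0,0,0,0,20,0,0,0,0,21.5,0,0,0,0,23,0]'

```text
clock: 4.22
position: [0.6473, -0.1656, 0.0781]
ee_rot: [0.0, 0.926, 0.378, 0.001]
contact_force: [-0.4, 1.9, 1.2]
width: 0.0002
gripper_force: 1.1
```

>>> apply_moves --deltas '[0,0,0,1,0,0,0,0,2,0,0,0,0,3,0,0,0,0,3,0]'

```text
clock: 4.55
position: [0.6463, -0.1662, 0.0736]
ee_rot: [-0.0, 0.926, 0.378, -0.001]
contact_force: [-0.3, 0.4, 0.0]
width: 0.0001
gripper_force: 0.0
```

>>> apply_moves --deltas '[0,0,0,1,0,0,0,0,1,0]'

```text
clock: 4.72
position: [0.6466, -0.1662, 0.0732]
ee_rot: [0.0, 0.926, 0.378, -0.0]
contact_force: [-0.2, -0.1, 0.3]
width: -0.0002
gripper_force: 0.0
```

>>> apply_moves --deltas '[0,0,0,-15,0,0,0,0,-28,0,0,0,0,-28,0]'

```text
clock: 4.97
position: [0.6484, -0.1667, 0.1038]
ee_rot: [0.002, 0.926, 0.378, 0.002]
contact_force: [1.1, -0.8, 1.0]
width: -0.0002
gripper_force: 0.0
```

```bash
cat > c.py <<'E'
from h import *
import sys
s=get_state();print(s["position"],s["contact_force"])
p=[.594,-.2178];c,q=np.cos(np.radians(44.7)),np.sin(np.radians(44.7))
d=s["position"][:2]-p;print("box frame mm",1e3*(d@[c,q]),1e3*(d@[-q,c]))
a=get_image("wrist");b=get_image("scene")
for im in(a,b):
    for n in("case","lid_middle"):
        for r in place_of(n,im)[:1]:print(n,round(r["score"],2),np.round(at_z(im,r["point"],0 if n=="case" else .056),4))
S=cv2.resize(b["frame"][200:280,165:265,::-1],(500,400));W=cv2.copyMakeBorder(cv2.resize(a["frame"][100:,100:420,::-1],(300,266)),0,134,0,0,0)
cv2.imwrite("pics/"+sys.argv[1],np.hstack([S,W]))
E
python3 c.py c2.png
```

```text
[ 0.64835718 -0.16674336  0.10383775] [ 1.05803774 -0.82645881  1.03912617]
box frame mm 74.55001845333612 -1.9435194095280965
lid_middle 0.57 [ 0.5905 -0.2168  0.056 ]
case 0.74 [ 0.5918 -0.2161  0.    ]
lid_middle 0.77 [ 0.5996 -0.2081  0.056 ]
```

View pics/c2.png

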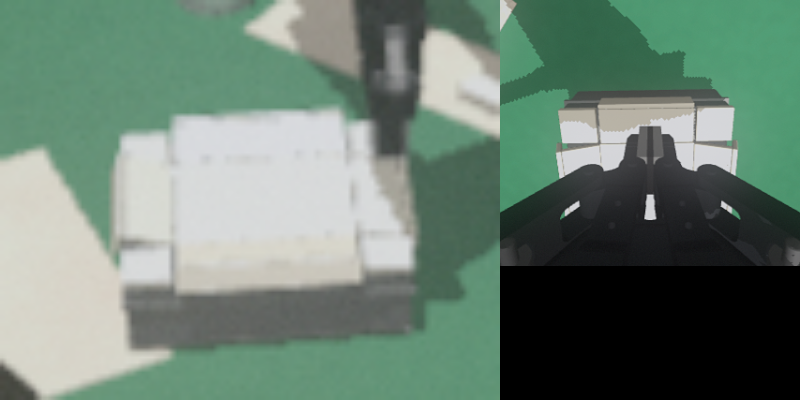

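The +x section is now flush and the box hasn't moved. Next is +y.

>>> apply_moves --deltas '[0,-37,-30,0,0,0,-65,-52,0,0,0,-74,-61,0,0,0,-74,-61,0,0,0,-74,-61,10,0,0,-74,-61,16,0,0,-74,-61,20,0,0,-74,-61,22,0,0,-74,-61,24,0,0,-74,-61,25.5,0]'

```text
clock: 6.1
position: [0.5517, -0.1744, 0.0751]
ee_rot: [0.0, 0.926, 0.379, -0.0]
contact_force: [-0.0, 0.4, 0.4]
width: 0.0001
gripper_force: 0.0
```

>>> apply_moves --deltas '[0,0,0,1,0,0,0,0,2,0,0,0,0,3,0,0,0,0,4,0]'

```text
clock: 6.43
position: [0.5513, -0.1745, 0.0727]
ee_rot: [0.0, 0.926, 0.378, 0.0]
contact_force: [-2.6, 1.8, 11.1]
width: 0.0002
gripper_force: 6.1
```

>>> apply_moves --deltas '[0,0,0,0,0,0,0,0,0.5,0]'

```text
clock: 6.6
position: [0.5514, -0.1745, 0.0728]
ee_rot: [0.0, 0.926, 0.378, 0.0]
contact_force: [-2.9, 1.2, 11.9]
width: -0.0002
gripper_force: 5.9
```

>>> apply_moves --deltas '[0,0,0,-15,0,0,0,0,-31,0,0,-37,30,-31,0,0,-65,52,-31,0,0,-74,61,-31,0,0,-74,61,-31,0,0,-74,61,-21,0,0,-74,61,-15,0,0,-74,61,-11,0,0,-74,61,-8.5,0,0,-74,61,-6.5,0,0,-74,61,-5,0]'

```text
clock: 7.6
position: [0.5411, -0.2685, 0.0756]
ee_rot: [-0.001, 0.925, 0.379, -0.0]
contact_force: [0.4, 0.5, -0.9]
width: 0.0001
gripper_force: 0.0
```

>>> apply_moves --deltas '[0,0,0,1,0,0,0,0,2,0,0,0,0,3,0,0,0,0,4,0]'

```text
clock: 7.93
position: [0.5413, -0.2695, 0.0728]
ee_rot: [0.0, 0.926, 0.378, 0.0]
contact_force: [-1.2, 1.2, 9.1]
width: -0.0002
gripper_force: 4.7
```

>>> apply_moves --deltas '[0,0,0,0.5,0,0,0,0,0.5,0]'

```text
clock: 8.1
position: [0.5412, -0.2695, 0.0729]
ee_rot: [0.0, 0.926, 0.378, 0.0]
contact_force: [-1.3, 1.6, 6.4]
width: 0.0004
gripper_force: 3.1
```

>>> apply_moves --deltas '[0,0,0,-15,0,0,0,0,-31,0,0,37,30,-31,0,0,65,52,-31,0,0,74,60,-31,0,0,74,60,-31,0,0,74,60,-21,0,0,74,60,-15,0,0,74,60,-11,0,0,74,60,-8.5,0,0,74,60,-6.5,0,0,74,60,-5,0]'

```text
clock: 9.1
position: [0.635, -0.2611, 0.0768]
ee_rot: [-0.0, 0.926, 0.378, -0.0]
contact_force: [0.5, -0.0, 0.1]
width: -0.0003
gripper_force: 0.0
```

>>> apply_moves --deltas '[0,0,0,1,0,0,0,0,2,0,0,0,0,3,0,0,0,0,4,0]'

```text
clock: 9.43
position: [0.6359, -0.2608, 0.0729]
ee_rot: [0.0, 0.926, 0.378, 0.0]
contact_force: [-1.5, 0.7, 7.3]
width: 0.0
gripper_force: 3.8
```

>>> apply_moves --deltas '[0,0,0,0.5,0,0,0,0,0.5,0]'

```text
clock: 9.6
position: [0.6359, -0.2608, 0.073]
ee_rot: [0.0, 0.926, 0.378, 0.0]
contact_force: [-0.7, -0.1, 3.9]
width: 0.0002
gripper_force: 1.9
```

>>> apply_moves --deltas '[0,0,0,-15,0,0,0,0,-40,0,0,0,0,-80,0,0,-30,-10,-120,0,0,-60,-25,-160,0,0,-90,-40,-190,0,0,-110,-55,-220,0,0,-125,-65,-230,0,0,-125,-65,-230,0,0,-125,-65,-230,0]'

```text
clock: 10.43
position: [0.5008, -0.3027, 0.3046]
ee_rot: [0.002, 0.926, 0.377, 0.001]
contact_force: [1.0, 0.3, -0.4]
width: -0.0002
gripper_force: 0.0
```

```bash
python3 look.py w9.png; python3 - <<'E'
from h import *
b=get_image("scene");t=get_image("top")
S=cv2.resize(b["frame"][200:280,165:265,::-1],(400,320));T=cv2.resize(t["frame"][125:220,270:370,::-1],(337,320))
w=cv2.imread("pics/w9.png")[60:340,250:650]
cv2.imwrite("pics/f.png",np.vstack([np.hstack([S,T]),cv2.copyMakeBorder(w,0,0,0,337,0)]) if 1 else 0)
for im in(b,t):
    for n in("case","shut_case"): print(n,[np.round(at_z(im,r["point"],0),3) for r in place_of(n,im)[:1]])
E
```

```text
10.4333 [ 0.50078587 -0.30265198  0.30464333] [0.00216279 0.92600965 0.37749119 0.0013603 ] [ 1.03640805  0.30925651 -0.40933424] -0.0001610736639660174
[ 0.55559688 -0.24708774  0.43007661] [-0.21474763 -0.21687626 -0.95228575]
case [262.1  72.9] 0.6 [ 0.5974 -0.2143  0.    ]
lid_middle [255.2  68. ] 0.86 [ 0.5899 -0.2083  0.056 ]
lid_middle [71.4 92.9] 0.58 [ 0.4014 -0.0578  0.056 ]
press_1 [262.    4.5] 0.84 [ 0.6437 -0.1675  0.062 ]
press_1 [304.4  66.9] 0.8 [ 0.6333 -0.2521  0.062 ]
press_1 [261.3 125. ] 0.73 [ 0.5454 -0.2627  0.062 ]
press_1 [373.  187.1] 0.55 [ 0.5956 -0.4374  0.062 ]
case []
shut_case [array([0.511, 0.223, 0.   ])]
case [array([ 0.595, -0.219,  0.   ])]
shut_case [array([0.5 , 0.22, 0.  ])]
```

View pics/f.png

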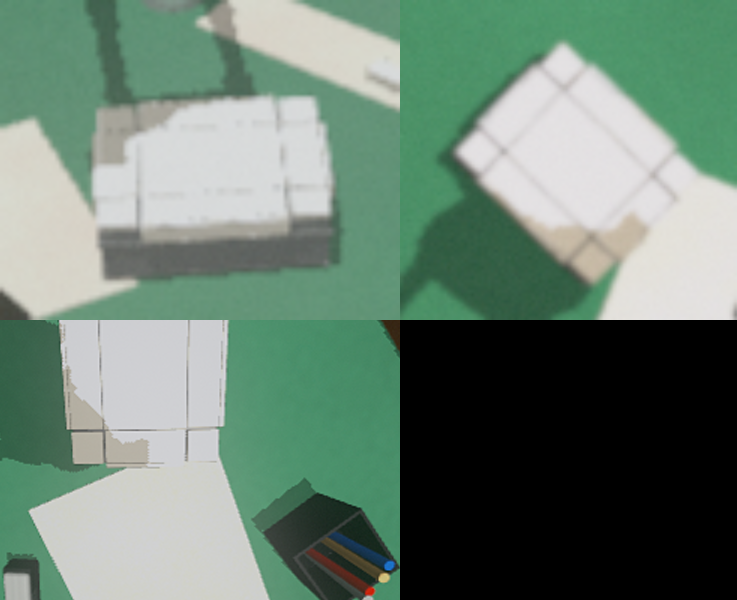

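All four look flush. I'll confirm with one clear wrist view, drawing the expected edges for open and shut over it.

>>> apply_moves --deltas '[0,30,0,0,0,0,55,0,0,0,0,60,0,0,0,0,60,0,0,0,0,60,0,0,0]'

```text
clock: 11.35
position: [0.5438, -0.26, 0.302]
ee_rot: [0.0, 0.925, 0.379, -0.001]
contact_force: [-1.2, -0.1, -0.6]
width: -0.0003
gripper_force: 0.0
```

```bash
python3 - <<'E'
from h import *
w=get_image("wrist");b=get_image("scene");t=np.radians(44.7);c,s=np.cos(t),np.sin(t)
W=lambda u,v,z:[.594+(c*u-s*v)/1e3,-.2178+(s*u+c*v)/1e3,z/1e3]
def view(im,cr,k):
    f=cv2.resize(im["frame"][cr[1]:cr[3],cr[0]:cr[2],::-1],None,fx=k,fy=k,interpolation=cv2.INTER_CUBIC)
    for i in range(4):
        a,h=((85,30),(70,45))[i%2]; g=1 if i<2 else -1
        for z,r,col in((56,a,(0,160,0)),(66,a-2,(0,0,255))):
            P=[W(*((g*r,e) if i%2==0 else (e,g*r)),z) for e in(-h,h)]
            q=[tuple(int(v) for v in ((proj(im,x)-cr[:2]+.5)*k)) for x in P]; cv2.line(f,q[0],q[1],col,1)
    return f
A=view(w,(170,10,370,210),2);A=cv2.resize(view(w,(170,10,370,200),2),(400,380));B=cv2.resize(view(b,(165,195,265,290),4),(400,380))
cv2.imwrite("pics/g.png",np.hstack([A,B]))
E
```

```text
(no output)
```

View pics/g.png

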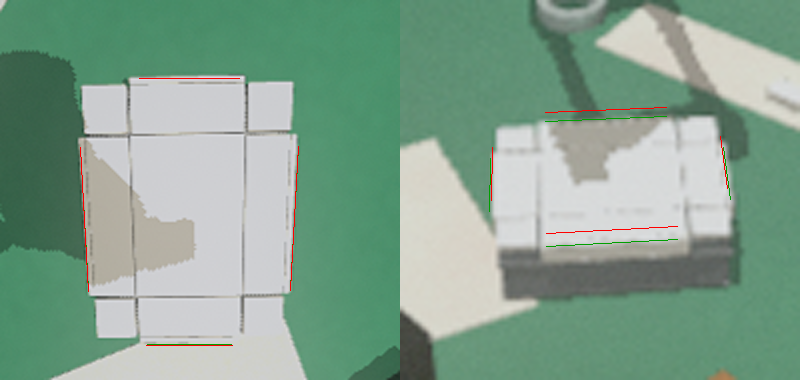

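In the scene view the front and back rim edges lie on the green (shut) lines, and the sections are level with the corner squares on all four sides. The box hasn't moved, and the robot is clear of everything.

```bash
python3 -c "from rig import sign_off; print(sign_off())"
```

```text
the job is handed in; nothing more can be done
None
```

I pressed all four rim sections shut and the last camera views show them flush; the box stayed where it was, nothing else was touched, and I handed the job in after about 11.5 s of arm time.

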